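Ready the graining ball at the tray

TASK

Put the 30 mm steel ball, the middle size of the three on the wooden rest, into the shallow steel dish. Then lift the dish by its upright wooden grip and turn it about a quarter turn so that its pouring lip is over the white graining tray and points squarely across it from the long side nearest the dish towards the opposite one, keeping the dish level and the ball lying in its middle all the way. Finish still holding the dish there by its grip, steady and level, clear above the tray's rim, with the other balls and everything else on the table left where they were.

Things in the scene. Friction and masses are not known exactly. Their poses are not given: they have to be found in the camera images.
- ball30_center (a point): The wanted ball: plain polished steel, 30 mm diameter, about 110 g. Rests in an open square cup on one of three equal posts (24 mm square, top 38 mm above the table, 85 mm apart in a row on a wooden base); any ball may be on any post. This point is its centre, 51 mm above the table at the start.
- ball24_center (a point): Look-alike steel ball, 24 mm diameter, to be left on its post. Rests in an open square cup on one of three equal posts (24 mm square, top 38 mm above the table, 85 mm apart in a row on a wooden base); any ball may be on any post. This point is its centre, 47 mm above the table.
- ball36_center (a point): Look-alike steel ball, 36 mm diameter, to be left on its post. Rests in an open square cup on one of three equal posts (24 mm square, top 38 mm above the table, 85 mm apart in a row on a wooden base); any ball may be on any post. This point is its centre, 54 mm above the table.
- dish_floor (a point): Middle of the inner floor, the lowest point, of the loose round steel dish (120 mm across, 160 g, rim 26 mm high, flat foot 68 mm across); 7 mm above its underside. Floor rises at 5 degrees to 24 mm out, then 15. The 30 mm ball lies with its centre 15 mm above this point; it rolls off if tilted over 5 degrees or jerked. x to the pouring lip, z up; at the start x is within 0.35 rad of world x.
- dish_lip (a point): The tip of the dish's pouring lip, a spout 26 mm wide: 72 mm from the dish's middle along the dish's x, 19 mm above its underside. Axes as the dish.
- dish_grip (a point): Point to hold on the dish's upright wooden grip, opposite the lip: 74 mm from the middle along the dish's -x, 52 mm above its underside. Block 24 mm (dish's x) by 14 mm (its y), top 72 mm and foot 20 mm above the underside. Axes as the dish. Taken across its 14 mm with a firm grip of some 40 N the loaded dish stays level.
- tray: Graining tray: fixed open box of white plastic, 300 mm long (its x) by 220 mm (its y), 50 mm high, walls 5 mm. Origin at the centre of its underside. Its near long side, facing the dish, is at y = +110 mm; the opposite one at y = -110 mm. Its x is within 0.2 rad of world x.
- tray_near (a point): Middle of the top of the tray's near long side, the one facing the dish (50 mm above the table). Axes as the tray.
- tray_far (a point): Middle of the top of the tray's opposite long side, the one the lip must point to. Axes as the tray.
- grit_tin: Bystander: small dark steel tin, 48 mm diameter, 30 mm high; origin under its centre.
- ink_knife: Bystander: ink knife 160 mm long lying along its x.
- wash_brush: Bystander: brush 180 mm long lying along its x.
- beaker: Bystander: open steel beaker, 70 mm diameter, 80 mm high; origin under its centre.
- weight: Bystander: brass weight with a knob, 40 mm diameter, 36 mm high; origin under its centre.
Things that resemble listed ones, but are neither listed nor needed, are in the scene too. Leave any blue, green or purple look-alike of the part that bears ball30_center alone.

How it is judged:
On the way, in this order (a step that is already met when the one before it is completed fails the run):
1. the 30 mm ball lies in the middle of the dish, released, while the dish still stands on the table (horizontal distance between ball30_center and dish_floor below 0.015 m and z of ball30_center in the frame of dish_floor below 0.02 m and height (world z) of dish_floor below 0.012 m and contact force between the fingers and ball30 below 0.05 N), for 0.2 s.
2. the dish is lifted off the table by the gripper with the ball in its middle (horizontal distance between ball30_center and dish_floor below 0.015 m and z of ball30_center in the frame of dish_floor below 0.02 m and height (world z) of dish_floor above 0.022 m and contact force between the fingers and dish above 0.5 N), for 0.2 s.
At the end, for the whole second after the job is handed in: Gripper alone holds the dish: still, level within 0.1 rad, inner floor over 75 mm above the table, lip over the tray's inside, pointing to its far long side, square within 0.2 rad; 30 mm ball free and still within 15 mm of the dish's middle; other balls within 15 mm of their start (horizontal distance between ball30_center and dish_floor below 0.015 m and z of ball30_center in the frame of dish_floor below 0.02 m and distance of each of ball24_center, ball36_center from where it was at the start of the episode below 0.015 m and height (world z) of dish_floor above 0.075 m and angle between dish_floor's own z axis and vertical below 0.1 rad and angle between the x axis of dish_floor and the y axis of tray, either way round below 0.2 rad and x of dish_lip in the frame of tray between -0.14 and 0.14 m and y of dish_lip in the frame of tray between -0.105 and 0.105 m and x of tray_far in the frame of dish_floor above 0.03 m and linear speed of dish below 0.03 m/s and linear speed of ball30 below 0.06 m/s and contact force between the fingers and dish above 0.5 N and contact force between dish and tray below 0.05 N and contact force between the fingers and ball30 below 0.05 N); the arm keeps its last pose, push and grip.
It fails at once if once the dish is off the table, the ball is more than 25 mm from its middle (height (world z) of dish_floor above 0.022 m and horizontal distance between ball30_center and dish_floor above 0.025 m).
It fails at once if once the dish is off the table, it tilts more than 0.2 rad (height (world z) of dish_floor above 0.022 m and angle between dish_floor's own z axis and vertical above 0.2 rad).
It fails at once if another ball is moved more than 20 mm (distance of any of ball24_center, ball36_center from where it was at the start of the episode above 0.02 m).
It fails at once if a bystander is moved more than 30 mm (distance of any of grit_tin, ink_knife, wash_brush, beaker, weight from where it was at the start of the episode above 0.03 m).
It also fails if it takes over 64 s, if anything falls off the work surface, if the arm or the gripper's body presses on something with over 40 N, if the wrist force passes 120 N, or if a joint passes its speed limit or range.

ROBOT

A 7-joint arm with a two-finger parallel gripper is mounted at the origin on the work surface. World frame = base frame: x ahead of the robot, y to its left, z up, the work surface at z = 0. Lengths are in m, angles in rad, forces in N, time in s.
With the tool pointing down it reaches from about 0.4 to 0.9 m from the base axis. Payload 5.6 kg.
Tool frame: the origin (TCP) lies midway between the tips of the shut fingers; the grasp point (between the pads) lies 19 mm behind it (manip.pinch_z is the z of the grasp point in the tool frame, in m); z points along the fingers, y is the line along which they close (so a half turn about z gives the same grasp; the last joint's range is limited). The gripper opens to 92 mm and grips with 3 to 60 N. Pads are 20 mm wide; open, the fingers measure 128 mm over their backs; the gripper's body (75 mm by 189 mm) begins 69 mm behind the grasp point.
Start: joints at [1.123, 0.468, -0.012, 1.603, 0.006, 1.071, -0.056], TCP at [0.256, -0.597, 0.215] pointing down, gripper open.
Joint ranges: [-2.53, 2.53], [-0.31, 2.02], [-1.57, 1.55], [0.28, 2.44], [-1.29, 4.43], [0.15, 1.84], [-2.92, 2.92]. Speed limits (rad/s): [2.57, 2.57, 3.14, 3.14, 3.14, 3.14, 3.14].

INTERFACE

Orientations are given as a rotation vector (axis times angle).
In Python, from rig import manip gives the robot as it stands.
- The arm moves only by the shell command python3 -m pendant 'ROWS'. ROWS is JSON, a list that holds one entry, the list of rows, each a list of 7 numbers: the shift along the world's x, y, z in units of 25 mm (1.0 is 25 mm), then the turn, a rotation vector about the world's x, y, z in units of 6 degrees (1.0 is 6 degrees), then the finger opening in mm, from 0 to 91.9. A call has 1 to 8 rows; each row is the pose to reach, as a shift and turn from the pose commanded when the call began; what a row does not reach only later rows make up. A row lasts 1/12 s, in which the tool goes at most 41.7 mm and 7.16 degrees, less where a joint would pass 70% of its speed; a pose out of reach is approached as far as the arm can. A call with a gripper value outside its range is refused whole. The fingers move at their own pace and stop on an object; the grip force is fixed at half the most. Time passes only in rows, so rows that repeat a pose let the fingers close. It gives the time, the measured TCP pose, the force, the opening and the grip force at its end, in the units of the state.
- manip.sense(): the state, without advancing time (a new reading comes with each control period).
- manip.grab_frame(name): name is "scene" or "side" or "wrist"; returns the picture (480x640x3 uint8, red, green, blue); there is no depth.
- manip.calibration(name): a dict with "fov_y" (degrees; the focal length in pixels is half the picture's height over the tangent of half this angle, whatever the lens; pixels are square), "cx", "cy" (the principal point, pixels), "extrinsics" (4x4, takes a point from world to camera coordinates). Camera axes: x right, y down, z forward; pixel columns grow to the right and rows downward; lengths in m; the calibration is good to about 2 mm. A picture is of the moment at which its call begins: read the wrist's pose just before it. calibration takes no time and is no camera call; for the wrist camera it gives the pose at the moment of the call.
- manip.close_job(): hands the job in; it is judged then, once.
Trained networks look in the newest picture that a camera, given by its name, has taken for a name from the list of things; names that differ only in an ending like _2 or _b are one class to them, and where a whole thing is asked for, a point or a joint stands for the part that bears it (a point fixed in the world has none). Each returns a list of dicts, best first, with "score" (0 to 1); they miss things now and then, are a little off and sometimes report something else, mostly with a low value. They report only what shows in the picture. A call takes as long as a camera call. They do not tell look-alikes from the thing itself.
- manip.trace(camera, query): "mask" (480x640 bool, what is visible of it) and "uv" ([column, row] in pixels, amid what is visible of it).
The state is a dict: "t": time; "joint_positions": joint angles; "dq": joint speeds; "effort": joint torques, N m; "tcp_pos": TCP position; "orientation": TCP orientation; "contact_force": force on the tool from outside, world axes, zero at the start; "moment": the same for the moment, N m; "opening": opening from 0.0 (shut) to 1.0 (fully open); "grasp_force": force on a finger pad.
Only numpy, scipy, OpenCV 4.12 (cv2) and the standard library are available. Lean on these libraries where they do the work, as an engineer would, in place of code of your own. Each camera call takes 0.05 s, during which the arm holds its last target. There are 200 camera calls.

## Working session

There is one attempt and no reset: what is moved stays moved. The work goes in short steps, Python scripts to look and compute and a shell command to move; the robot and the scene stay as the last step left them, time stands still between calls to the robot, and variables do not carry over. Pictures are saved under pics/ and viewed, at most 10 in all, crops included, and the job is handed in when it is done.

```bash
mkdir -p pics; cat > h.py <<'E'
import numpy as np, cv2
from rig import manip
def ray(c,uv,cal=None):
    k=cal or manip.calibration(c); f=240/np.tan(np.radians(k["fov_y"])/2)
    E=np.array(k["extrinsics"]); R=E[:3,:3]; o=-R.T@E[:3,3]
    d=R.T@np.array([(uv[0]-k["cx"])/f,(uv[1]-k["cy"])/f,1]); return o,d/np.linalg.norm(d)
def atz(c,uv,z,cal=None):
    o,d=ray(c,uv,cal); return o+d*(z-o[2])/d[2]
def tri(*r):
    A=sum(np.eye(3)-np.outer(d,d) for o,d in r); b=sum((np.eye(3)-np.outer(d,d))@o for o,d in r)
    p=np.linalg.solve(A,b); return p,[np.linalg.norm(np.cross(p-o,d)) for o,d in r]
def save(c,n):
    im=manip.grab_frame(c); cv2.imwrite(f"pics/{n}.png",im[:,:,::-1]); return im
E
cat > a.py <<'E'
from h import *
np.set_printoptions(precision=3,suppress=True)
ims={c:save(c,c+"0") for c in("scene","side")}
cv2.imwrite("pics/both0.png",cv2.resize(np.hstack([ims["scene"],ims["side"]])[:,:,::-1],None,fx=.625,fy=.625))
for c in("scene","side"):
  for q,z in(("ball30_center",.051),("dish_floor",.015),("dish_grip",.046),("dish_lip",.019),("tray",.025),("tray_near",.05),("tray_far",.05),("grit_tin",.015),("beaker",.04),("weight",.018),("wash_brush",.01),("ink_knife",.005)):
    for r in manip.trace(c,q)[:4]:
      print(c,q,round(r["score"],2),np.round(r["uv"]),atz(c,r["uv"],z)[:2],r["mask"].sum())
print(manip.sense())
E
python3 a.py
```

```text
scene ball30_center 0.78 [453. 443.] [0.657 0.358] 293
scene ball30_center 0.77 [431. 388.] [0.608 0.277] 256
scene ball30_center 0.71 [393. 345.] [0.591 0.181] 199
scene ball30_center 0.49 [482. 418.] [0.59  0.366] 209
scene dish_floor 0.96 [333. 298.] [0.572 0.012] 2857
scene dish_floor 0.16 [275. 376.] [0.768 0.064] 2160
scene dish_grip 0.88 [333. 302.] [0.597 0.037] 2892
scene dish_lip 0.91 [334. 301.] [0.579 0.021] 2872
scene tray_near 0.7 [240. 202.] [ 0.552 -0.316] 10112
scene tray_far 0.97 [240. 201.] [ 0.55  -0.319] 10174
scene grit_tin 0.58 [359. 411.] [0.709 0.213] 726
scene beaker 0.84 [222. 296.] [ 0.739 -0.128] 1528
scene beaker 0.32 [359. 411.] [0.719 0.219] 739
scene weight 0.67 [432. 282.] [0.398 0.126] 320
scene weight 0.37 [433. 385.] [0.582 0.269] 262
scene wash_brush 0.73 [240. 203.] [ 0.529 -0.354] 9992
scene wash_brush 0.7 [332. 164.] [ 0.256 -0.309] 683
scene ink_knife 0.73 [277. 375.] [0.762 0.061] 2078
side ball30_center 0.71 [109. 344.] [0.599 0.375] 256
side ball30_center 0.7 [222. 306.] [0.534 0.198] 181
side ball30_center 0.58 [405. 204.] [ 0.495 -0.296]
[... 701 characters left out ...]
 0.742 -0.123] 1088
side beaker 0.5 [282. 264.] [0.555 0.035] 2185
side weight 0.75 [312. 343.] [0.382 0.134] 486
side wash_brush 0.85 [494. 260.] [ 0.268 -0.292] 999
side ink_knife 0.68 [209. 248.] [0.75  0.069] 925
{'t': 1.3, 'joint_positions': array([ 1.123,  0.468, -0.012,  1.603,  0.006,  1.071, -0.056]), 'dq': array([ 0.001,  0.001,  0.002,  0.002, -0.001, -0.   , -0.   ]), 'effort': array([ -0.   , -52.042,  -0.013, -24.405,  -0.057,   0.011,  -0.   ]), 'tcp_pos': array([ 0.256, -0.597,  0.215]), 'orientation': array([-3.077, -0.631,  0.   ]), 'contact_force': array([-0.114, -0.617,  0.321]), 'moment': array([ 0.01 ,  0.007, -0.023]), 'grasp_force': 0.0, 'opening': 1.0037645214428892}
```

View pics/scene0.png

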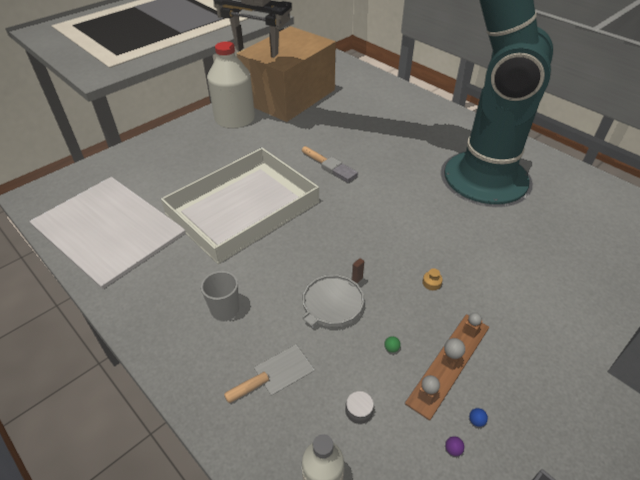

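View pics/side0.png

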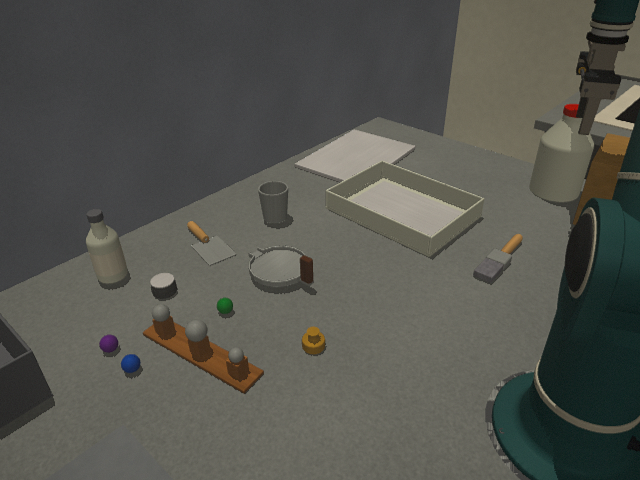

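```bash
cat > b.py <<'E'
from h import *
np.set_printoptions(precision=3,suppress=True)
a=cv2.imread("pics/scene0.png");b=cv2.imread("pics/side0.png")
z=lambda im,x,y:cv2.resize(im[y:y+100,x:x+130],None,fx=3,fy=3,interpolation=cv2.INTER_CUBIC)
cv2.imwrite("pics/z.png",np.vstack([np.hstack([z(a,275,240),z(a,390,305)]),np.hstack([z(b,230,225),z(b,135,295)])]))
print("grip top",tri(ray("scene",(359,261)),ray("side",(307,258))))
print("lip",tri(ray("scene",(308,322)),ray("side",(251,251))))
for s,d in(((431,385),(161,313)),((455,349),(197,330)),((475,320),(236,356))): print("ball",tri(ray("scene",s),ray("side",d)))
for c,P in(("scene",((164,199),(263,152),(319,188),(219,242))),("side",((327,195),(382,164),(482,201),(432,239)))):
  print(c,[atz(c,p,.05)[:2] for p in P])
E
python3 b.py
```

```text
grip top (array([0.502, 0.015, 0.071]), [np.float64(0.0022055156122265927), np.float64(0.0022055156122266373)])
lip (array([0.653, 0.028, 0.023]), [np.float64(0.0028885905051349056), np.float64(0.0028885905051349667)])
ball (array([0.602, 0.275, 0.048]), [np.float64(0.0014561208329469247), np.float64(0.0014561208329469959)])
ball (array([0.518, 0.262, 0.052]), [np.float64(0.000528470035163219), np.float64(0.0005284700351631721)])
ball (array([0.434, 0.25 , 0.043]), [np.float64(0.0016874041780665769), np.float64(0.001687404178066603)])
scene [array([ 0.672, -0.446]), array([ 0.389, -0.431]), array([ 0.384, -0.226]), array([ 0.662, -0.243])]
side [array([ 0.657, -0.212]), array([ 0.658, -0.426]), array([ 0.373, -0.425]), array([ 0.375, -0.219])]
```

View pics/z.png

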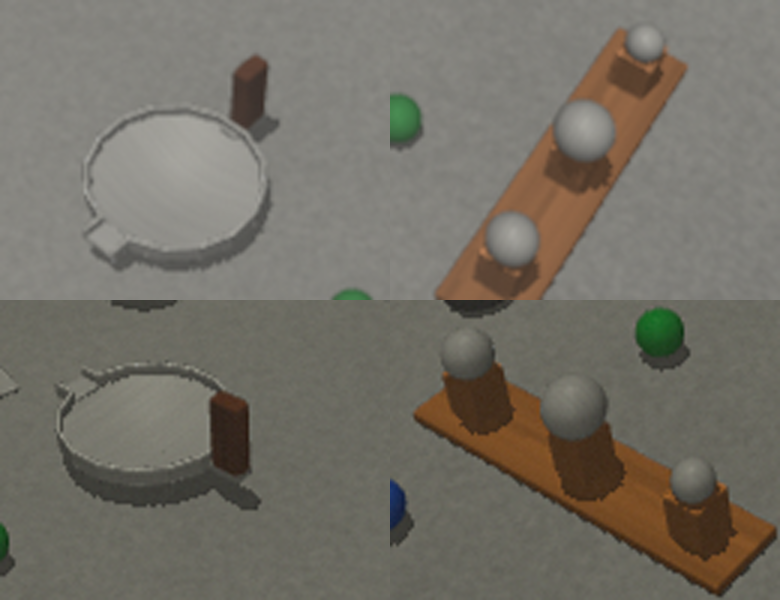

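The two pictures and the zoom show the rest with three balls. The largest (36) is in the middle at scene (455,349), the smallest at (475,320), and the 30 mm ball at the far end at scene (431,385), side (161,313). The dish has its grip towards the robot at scene (359,261) and its lip at (308,322). The tray is at (240,200). Going above the ball, half-turned so that the later quarter turn stays in range.

```bash

python3 -m pendant '[[[4.8,12.3,0,0,0,9.2,60],[4.8,12.3,0,0,0,9.2,60],[4.8,12.3,0,0,0,9.2,60],[4.8,12.3,0,0,0,9.2,60],[4.8,12.3,0,0,0,9.2,60],[4.8,12.3,0,0,0,9.2,60],[4.8,12.3,0,0,0,9.2,60],[4.8,12.3,0,0,0,9.2,60]]]'
python3 -m pendant '[[[4.8,12.3,0,0,0,9.2,60],[4.8,12.3,0,0,0,9.2,60],[4.8,12.3,0,0,0,9.2,60],[4.8,12.3,0,0,0,9.2,60],[4.8,12.3,0,0,0,9.2,60],[4.8,12.3,0,0,0,9.2,60],[4.8,12.3,0,0,0,9.2,60],[4.8,12.3,0,0,0,9.2,60]]]'
python3 -c "
from rig import manip
s=manip.sense();print(s['joint_positions'])"
```

```text
t: 1.97
tcp_pos: [0.3765, -0.2877, 0.2149]
orientation: [2.428, 1.993, 0.0]
contact_force: [0.2, 0.2, -0.0]
opening: 0.656
grasp_force: 0.0
t: 2.63
tcp_pos: [0.4966, 0.0198, 0.2151]
orientation: [1.228, 2.89, 0.001]
contact_force: [1.1, 0.0, 0.0]
opening: 0.655
grasp_force: 0.0
[ 0.47608298  0.28839131 -0.67990417  1.93600343  0.21622825  0.98849279
  0.46381539]
```

```bash

python3 -m pendant '[[[4.2,10.2,0,0,0,9.1,60],[4.2,10.2,0,0,0,9.1,60],[4.2,10.2,0,0,0,9.1,60],[4.2,10.2,0,0,0,9.1,60],[4.2,10.2,0,0,0,9.1,60],[4.2,10.2,0,0,0,9.1,60],[4.2,10.2,0,0,0,9.1,60],[4.2,10.2,0,0,0,9.1,60]]]'
python3 -m pendant '[[[0,0,0,0,0,0,60],[0,0,0,0,0,0,60],[0,0,0,0,0,0,60]]]'
cat > c.py <<'E'
from h import *
import sys
from scipy.spatial.transform import Rotation as Ro
np.set_printoptions(precision=4,suppress=True)
q,z,n=sys.argv[1],float(sys.argv[2]),sys.argv[3]
k=manip.calibration("wrist"); s=manip.sense(); save("wrist",n)
R=Ro.from_rotvec(s["orientation"]).as_matrix()
print("tcp",s["tcp_pos"],"yaw",np.degrees(np.arctan2(R[1,0],R[0,0])),"tilt",R[:2,2])
for r in manip.trace("wrist",q)[:4]: print(q,round(r["score"],2),r["uv"],r["mask"].sum(),atz("wrist",r["uv"],z,k))
np.save("k.npy",k,allow_pickle=True)
E
python3 c.py ball30_center .051 w1
```

```text
t: 3.3
tcp_pos: [0.6006, 0.2793, 0.2143]
orientation: [0.243, -3.132, -0.008]
contact_force: [-0.6, -0.2, 0.1]
opening: 0.654
grasp_force: 0.0
t: 3.55
tcp_pos: [0.6011, 0.2712, 0.2145]
orientation: [0.219, -3.134, 0.002]
contact_force: [-0.6, 0.2, 0.5]
opening: 0.651
grasp_force: 0.0
tcp [0.6011 0.2712 0.2145] yaw -172.0130216217117 tilt [ 0.     -0.0011]
ball30_center 0.88 [210.0, 157.7] 898 [0.5643 0.1754 0.051 ]
ball30_center 0.74 [418.2, 192.7] 843 [0.5689 0.3492 0.051 ]
ball30_center 0.57 [404.2, 259.2] 802 [0.6282 0.3492 0.051 ]
ball30_center 0.57 [100.7, 307.3] 4887 [0.7117 0.086  0.051 ]
```

View pics/w1.png

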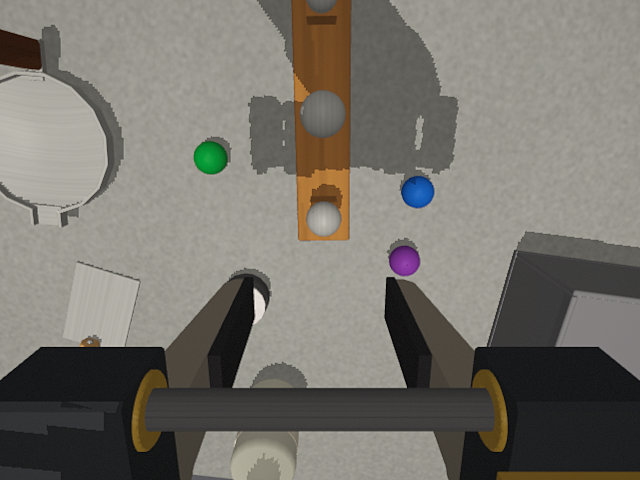

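The 30 mm ball shows at (324,218), the 36 mm ball at (323,114), and the rest is aligned with the tool. A bottle lies beyond at (265,440).

```bash
python3 - <<'E'
from h import *
k=np.load("k.npy",allow_pickle=True).item()
for uv,z in(((324,218),.051),((323,114),.054),((211,157),.015),((250,290),.0)): print(atz("wrist",uv,z,k))
print("bottle",tri(ray("scene",(323,444)),ray("side",(95,216))))
E
```

```text
[0.60128474 0.27451988 0.051     ]
[0.51781417 0.26170163 0.054     ]
[0.56803992 0.1672203  0.015     ]
[0.69943058 0.21212458 0.        ]
bottle (array([0.82734254, 0.25052414, 0.14090687]), [np.float64(0.0032630063687820597), np.float64(0.003263006368782099)])
```

```bash

python3 -m pendant '[[[0,0.14,-1.5,0,0,0,60],[0,0.14,-3,0,0,0,60],[0,0.14,-4.5,0,0,0,60],[0,0.14,-5.8,0,0,0,60],[0,0.14,-6.7,0,0,0,60],[0,0.14,-7.25,0,0,0,60],[0,0.14,-7.25,0,0,0,60],[0,0.14,-7.25,0,0,0,60]]]'
python3 -m pendant '[[[0,0,0,0,0,0,20],[0,0,0,0,0,0,20],[0,0,0,0,0,0,20],[0,0,0,0,0,0,20],[0,0,0,0,0,0,20],[0,0,0,0,0,0,20],[0,0,0,0,0,0,20],[0,0,0,0,0,0,20]]]'
```

```text
t: 4.32
tcp_pos: [0.6013, 0.2759, 0.0339]
orientation: [-0.223, 3.133, 0.0]
contact_force: [0.4, 0.3, 0.3]
opening: 0.655
grasp_force: 0.0
t: 4.98
tcp_pos: [0.6017, 0.2752, 0.0341]
orientation: [-0.223, 3.133, -0.002]
contact_force: [0.4, -4.4, 6.8]
opening: 0.307
grasp_force: 30.0
```

```bash

python3 -m pendant '[[[0,0,0.5,0,0,0,20],[0,0,1.5,0,0,0,20],[0,0,3,0,0,0,20],[0,0,4.5,0,0,0,20],[0,0,6,0,0,0,20],[0,0,6.5,0,0,0,20],[0,0,6.5,0,0,0,20]]]'
python3 -m pendant '[[[0.6,-1.4,0,0,0,0,20],[0.6,-3,0,0,0,0,20],[0.6,-4.6,0,0,0,0,20],[0.6,-6.2,0,0,0,0,20],[0.6,-7.8,0,0,0,0,20],[0.6,-9.2,0,0,0,0,20],[0.6,-10,0,0,0,0,20],[0.6,-10,0,0,0,0,20]]]'
python3 -m pendant '[[[0,0,0,0,0,0,20],[0,0,0,0,0,0,20],[0,0,0,0,0,0,20]]]'
python3 c.py dish_floor .02 w2
```

```text
t: 5.57
tcp_pos: [0.6023, 0.278, 0.2004]
orientation: [-0.225, 3.127, 0.005]
contact_force: [0.1, -0.3, -1.7]
opening: 0.311
grasp_force: 30.0
t: 6.23
tcp_pos: [0.6151, 0.0186, 0.1927]
orientation: [0.21, -3.13, 0.004]
contact_force: [0.7, -0.1, -1.3]
opening: 0.307
grasp_force: 30.0
t: 6.48
tcp_pos: [0.6153, 0.0282, 0.1952]
orientation: [0.229, -3.132, -0.002]
contact_force: [0.1, 0.4, -1.2]
opening: 0.308
grasp_force: 30.0
tcp [0.6153 0.0282 0.1952] yaw -171.63863781280403 tilt [-0.0011  0.0013]
dish_floor 0.95 [317.0, 168.5] 17799 [0.5762 0.0203 0.02  ]
```

View pics/w2.png

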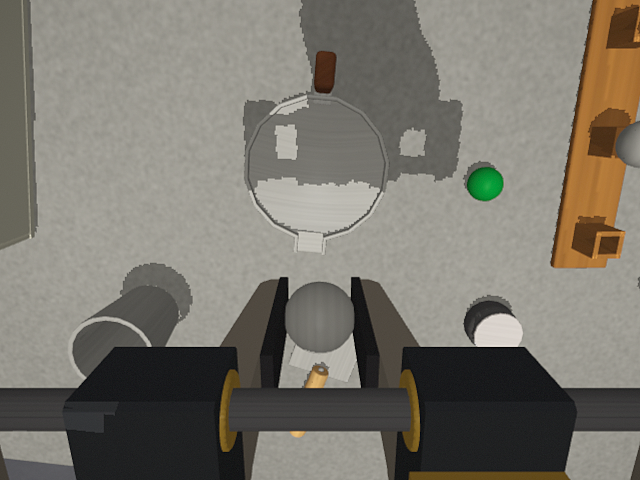

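The ball is held at (320,317). The dish rim is centred near (317,166), with the lip tip at (310,252) and the grip at (326,72).

```bash
python3 - <<'E'
from h import *
k=np.load("k.npy",allow_pickle=True).item()
c=atz("wrist",(317,166),.026,k)
l=atz("wrist",(310,252),.019,k); g=atz("wrist",(327.5,66),.072,k)
print(c,l,g, np.degrees(np.arctan2(*(l-g)[1::-1])),np.degrees(np.arctan2(*(l-c)[1::-1])),np.linalg.norm(l-c),np.linalg.norm((l-g)[:2]))
print(ray("wrist",(0,0),k)[0],g+74/146*(l-g))
b=cv2.imread("pics/w2.png")[35:115,280:380]; cv2.imwrite("pics/w2g.png",cv2.resize(b,None,fx=6,fy=6,interpolation=cv2.INTER_CUBIC))
E
```

```text
[0.57344029 0.01988346 0.026     ] [0.6512236 0.0247918 0.019    ] [0.50134072 0.01670253 0.072     ] 3.089291267635228 3.610734818475822 0.07825174121721082 0.15010100461015355
[0.53683098 0.01570225 0.36535235] [0.57730875 0.02080258 0.04513699]
```

View pics/w2g.png

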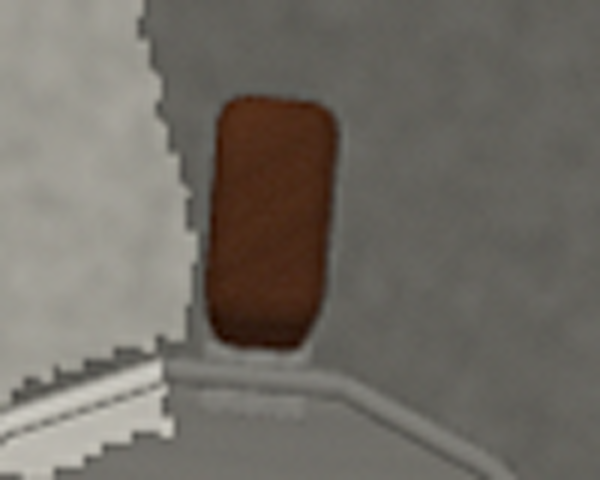

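```bash

python3 -m pendant '[[[-1.57,-0.32,-1.2,0,0,-0.73,20],[-1.57,-0.32,-2.5,0,0,-0.73,20],[-1.57,-0.32,-4,0,0,-0.73,20],[-1.57,-0.32,-5.2,0,0,-0.73,20],[-1.57,-0.32,-6.2,0,0,-0.73,20],[-1.57,-0.32,-6.8,0,0,-0.73,20],[-1.57,-0.32,-7.1,0,0,-0.73,20],[-1.57,-0.32,-7.1,0,0,-0.73,20]]]'
python3 -m pendant '[[[0,0,0,0,0,0,20],[0,0,0,0,0,0,20],[0,0,0,0,0,0,20]]]'
```

```text
t: 7.25
tcp_pos: [0.5761, 0.0188, 0.0173]
orientation: [0.106, -3.138, -0.001]
contact_force: [-0.1, 0.1, -0.1]
opening: 0.308
grasp_force: 30.0
t: 7.5
tcp_pos: [0.5779, 0.0182, 0.0199]
orientation: [-0.104, 3.137, -0.0]
contact_force: [0.9, -0.5, -0.8]
opening: 0.306
grasp_force: 30.0
```

```bash

python3 -m pendant '[[[0,0.05,-0.13,0,0,0,20],[0,0.05,-0.13,0,0,0,20],[0,0.05,-0.13,0,0,0,20],[0,0.05,-0.13,0,0,0,20]]]'
python3 -m pendant '[[[0,0,0,0,0,0,30],[0,0,0,0,0,0,34],[0,0,0,0,0,0,38],[0,0,0,0,0,0,42],[0,0,0,0,0,0,42],[0,0,0,0,0,0,42],[0,0,0,0,0,0,42],[0,0,0,0,0,0,42]]]'
python3 -m pendant '[[[0,0,0.4,0,0,0,42],[0,0,1,0,0,0,42],[0,0,2,0,0,0,42],[0,0,3.5,0,0,0,42],[0,0,5,0,0,0,42],[0,0,6.5,0,0,0,42],[0,0,7,0,0,0,42],[0,0,7,0,0,0,42]]]'
python3 -m pendant '[[[0,0,0,0,0,0,42],[0,0,0,0,0,0,42],[0,0,0,0,0,0,42],[0,0,0,0,0,0,42]]]'
python3 c.py ball30_center .022 w3
```

```text
t: 7.83
tcp_pos: [0.5768, 0.0192, 0.0153]
orientation: [-0.104, 3.14, -0.0]
contact_force: [0.0, -0.4, -1.4]
opening: 0.308
grasp_force: 30.0
t: 8.5
tcp_pos: [0.5767, 0.0193, 0.0151]
orientation: [-0.104, 3.14, 0.0]
contact_force: [-0.1, 0.7, -0.1]
opening: 0.456
grasp_force: 0.0
t: 9.17
tcp_pos: [0.5791, 0.02, 0.1954]
orientation: [-0.104, 3.131, -0.001]
contact_force: [0.7, 0.7, -0.6]
opening: 0.458
grasp_force: 0.0
t: 9.5
tcp_pos: [0.5758, 0.0192, 0.1887]
orientation: [0.105, -3.137, -0.001]
contact_force: [-0.3, 0.2, 0.8]
opening: 0.455
grasp_force: 0.0
tcp [0.5758 0.0192 0.1887] yaw -176.1777672002915 tilt [-0.0026  0.0003]
ball30_center 0.98 [489.5, 217.9] 964 [0.5671 0.1643 0.022 ]
ball30_center 0.73 [323.0, 215.5] 943 [0.5745 0.0217 0.022 ]
```

View pics/w3.png

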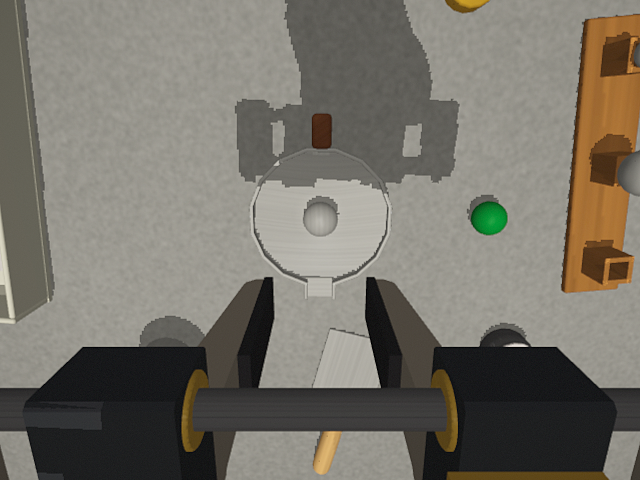

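The ball lies at (321,217), in the middle of the dish. The grip top is centred at about (321.5,129), and the dish is aligned with the tool.

```bash
python3 - <<'E'
from h import *
k=np.load("k.npy",allow_pickle=True).item()
im=cv2.imread("pics/w3.png").astype(int)
m=((im[:,:,2]>im[:,:,0]*1.6)).astype(np.uint8); m[:,:290]=0;m[:,350:]=0;m[:100]=0;m[160:]=0
ys,xs=np.nonzero(m); print(xs.min(),xs.max(),ys.min(),ys.max(),cv2.minAreaRect(np.c_[xs,ys].astype(np.float32)))
for uv,z in(((321.5,ys.min()),.072),((321.5,130),.072),((319.5,297),.019),((320.5,217),.02)): print(atz("wrist",uv,z,k))
r=manip.trace("wrist","tray")
for q in r[:2]:
  print(q["score"],q["uv"])
  c,_=cv2.findContours(q["mask"].astype(np.uint8),0,2); print(cv2.approxPolyDP(max(c,key=cv2.contourArea),4,True)[:,0])
E
```

```text
312 331 114 148 ((321.5, 131.0), (34.0, 19.0), 90.0)
[0.49245169 0.01452664 0.072     ]
[0.50295555 0.01524501 0.072     ]
[0.6516342  0.02392183 0.019     ]
[0.57641159 0.01974154 0.02      ]
0.67 [16.0, 189.9]
[[  0   0]
 [  0 322]
 [ 14 323]
 [ 52 298]
 [ 20   0]]
```

```bash
python3 - <<'E'
from h import *
k=np.load("k.npy",allow_pickle=True).item()
for z in(0,.05):
  a,b=atz("wrist",(20,0),z,k),atz("wrist",(52,298),z,k); print(z,a,b,np.degrees(np.arctan2(*(b-a)[1::-1])))
from scipy.optimize import least_squares
def proj(c,P):
  k=manip.calibration(c);f=240/np.tan(np.radians(k["fov_y"])/2);E=np.array(k["extrinsics"]);q=P@E[:3,:3].T+E[:3,3]
  return np.c_[q[:,0]/q[:,2]*f+k["cx"],q[:,1]/q[:,2]*f+k["cy"]]
# silhouette IoU fit of tray box
M={c:manip.trace(c,"tray_far")[0]["mask"] for c in("scene","side") if manip.grab_frame(c) is not None}
sx=np.array([[a,b,h] for a in(-.15,.15) for b in(-.11,.11) for h in(0,.05)])
def cost(p):
  c,s=np.cos(p[2]),np.sin(p[2]);P=np.c_[sx[:,0]*c-sx[:,1]*s+p[0],sx[:,0]*s+sx[:,1]*c+p[1],sx[:,2]];J=0
  for cam,m in M.items():
    r=np.zeros((480,640),np.uint8);cv2.fillConvexPoly(r,cv2.convexHull(proj(cam,P).astype(np.float32)).astype(int),1)
    J+=1-(m&(r>0)).sum()/(m|(r>0)).sum()
  return J
from scipy.optimize import differential_evolution
r=differential_evolution(cost,[(.45,.6),(-.4,-.25),(-.2,.2)],maxiter=40,popsize=10,seed=0);print(r.x,r.fun)
E
```

```text
0 [ 0.42105275 -0.22909973  0.        ] [ 0.67843822 -0.23323133  0.        ] -0.9196434632159761
0.05 [ 0.43162556 -0.19538328  0.05      ] [ 0.65316292 -0.19893944  0.05      ] -0.9196434632159752
[ 0.53324805 -0.34015463 -0.04332928] 1.1014829892410585
```

```bash

python3 -m pendant '[[[-1.3,-0.1,0,0,0,0,50],[-2.4,-0.16,-0.5,0,0,0,50],[-2.9,-0.16,-1.5,0,0,0,50],[-2.9,-0.16,-2.8,0,0,0,50],[-2.9,-0.16,-4.1,0,0,0,50],[-2.9,-0.16,-5.2,0,0,0,50],[-2.9,-0.16,-5.9,0,0,0,50],[-2.9,-0.16,-6.2,0,0,0,50]]]'
python3 -m pendant '[[[0,0,0,0,0,0,50],[0,0,0,0,0,0,50],[0,0,0,0,0,0,50],[0,0,0,0,0,0,50]]]'
```

```text
t: 10.52
tcp_pos: [0.5026, 0.0152, 0.0327]
orientation: [0.105, -3.136, -0.001]
contact_force: [-0.2, -0.1, 0.1]
opening: 0.545
grasp_force: 0.0
t: 10.85
tcp_pos: [0.5053, 0.0153, 0.0364]
orientation: [-0.104, 3.137, -0.0]
contact_force: [-0.4, -0.8, 0.4]
opening: 0.545
grasp_force: 0.0
```

Correct 2 mm down, then close slowly and check.

```bash

python3 -m pendant '[[[-0.04,0,-0.14,0,0,0,40],[-0.04,0,-0.14,0,0,0,30],[-0.04,0,-0.14,0,0,0,24],[-0.04,0,-0.14,0,0,0,20],[-0.04,0,-0.14,0,0,0,17],[-0.04,0,-0.14,0,0,0,15],[-0.04,0,-0.14,0,0,0,13],[-0.04,0,-0.14,0,0,0,5]]]'
python3 -m pendant '[[[0,0,0,0,0,0,5],[0,0,0,0,0,0,5],[0,0,0,0,0,0,5],[0,0,0,0,0,0,5],[0,0,0,0,0,0,5],[0,0,0,0,0,0,5],[0,0,0,0,0,0,5],[0,0,0,0,0,0,5]]]'
python3 c.py ball30_center .022 w4
```

```text
t: 11.52
tcp_pos: [0.5032, 0.0153, 0.0316]
orientation: [-0.104, 3.14, 0.0]
contact_force: [-0.3, -0.3, 0.6]
opening: 0.152
grasp_force: 30.0
t: 12.18
tcp_pos: [0.5032, 0.0153, 0.0316]
orientation: [-0.104, 3.14, -0.0]
contact_force: [0.1, -0.1, 1.1]
opening: 0.15
grasp_force: 30.0
tcp [0.5032 0.0153 0.0316] yaw -176.18914310638183 tilt [ 0.0001 -0.    ]
ball30_center 0.73 [591.6, 435.1] 415 [0.5775 0.1669 0.022 ]
ball30_center 0.61 [320.5, 439.4] 795 [0.59  0.021 0.022]
```

```bash

python3 -m pendant '[[[0,0,0.03,0,0,0,5],[0,0,0.1,0,0,0,5],[0,0,0.2,0,0,0,5],[0,0,0.35,0,0,0,5],[0,0,0.5,0,0,0,5],[0,0,0.65,0,0,0,5],[0,0,0.8,0,0,0,5],[0,0,0.95,0,0,0,5]]]'
python3 -m pendant '[[[0,0,0.12,0,0,0,5],[0,0,0.22,0,0,0,5],[0,0,0.3,0,0,0,5],[0,0,0.36,0,0,0,5],[0,0,0.4,0,0,0,5],[0,0,0.42,0,0,0,5],[0,0,0.42,0,0,0,5],[0,0,0.42,0,0,0,5]]]'
python3 - <<'E'
from h import *
im=save("side","s5"); b=save("scene","c5")
z=lambda im,x,y:cv2.resize(im[y:y+100,x:x+130,::-1],None,fx=3,fy=3,interpolation=cv2.INTER_CUBIC)
cv2.imwrite("pics/z5.png",np.hstack([z(im,230,200),z(b,270,220)]))
E
```

```text
t: 12.95
tcp_pos: [0.5032, 0.0152, 0.0558]
orientation: [-0.104, 3.14, -0.0]
contact_force: [-0.2, 0.3, -2.6]
opening: 0.15
grasp_force: 30.0
t: 13.62
tcp_pos: [0.5031, 0.0153, 0.0658]
orientation: [0.104, -3.14, -0.0]
contact_force: [1.0, -0.0, -3.1]
opening: 0.148
grasp_force: 30.0
```

View pics/z5.png

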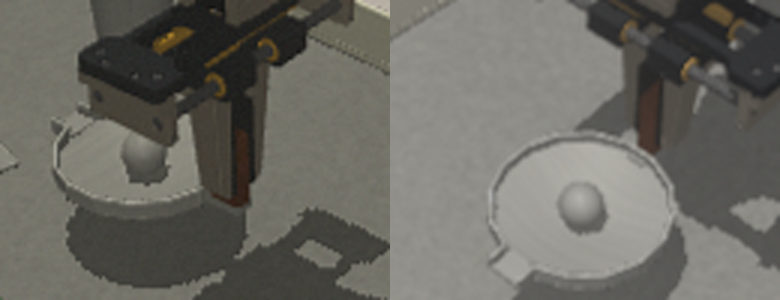

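The dish is lifted level with the ball in its middle. Lifting on.

```bash

python3 -m pendant '[[[0,0,0.03,0,0,0,5],[0,0,0.1,0,0,0,5],[0,0,0.22,0,0,0,5],[0,0,0.38,0,0,0,5],[0,0,0.56,0,0,0,5],[0,0,0.76,0,0,0,5],[0,0,0.96,0,0,0,5],[0,0,1.16,0,0,0,5]]]'
python3 -m pendant '[[[0,0,0.2,0,0,0,5],[0,0,0.4,0,0,0,5],[0,0,0.6,0,0,0,5],[0,0,0.8,0,0,0,5],[0,0,0.98,0,0,0,5],[0,0,1.14,0,0,0,5],[0,0,1.28,0,0,0,5],[0,0,1.4,0,0,0,5]]]'
python3 -m pendant '[[[0,0,0.08,0,0,0,5],[0,0,0.14,0,0,0,5],[0,0,0.18,0,0,0,5],[0,0,0.2,0,0,0,5],[0,0,0.2,0,0,0,5],[0,0,0.2,0,0,0,5]]]'
```

```text
t: 14.38
tcp_pos: [0.5033, 0.0153, 0.0955]
orientation: [-0.104, 3.139, -0.0]
contact_force: [0.7, 0.4, -2.8]
opening: 0.149
grasp_force: 30.0
t: 15.05
tcp_pos: [0.5032, 0.0152, 0.1302]
orientation: [-0.104, 3.14, -0.0]
contact_force: [0.1, 0.2, -2.3]
opening: 0.151
grasp_force: 30.0
t: 15.55
tcp_pos: [0.5031, 0.0153, 0.1347]
orientation: [0.104, -3.14, -0.0]
contact_force: [0.0, 0.2, -2.3]
opening: 0.152
grasp_force: 30.0
```

```bash

python3 -m pendant '[[[0,-0.015,0,0,0,-0.03,5],[0.01,-0.055,0,0,0,-0.11,5],[0.02,-0.12,0,0,0,-0.24,5],[0.03,-0.21,0,0,0,-0.42,5],[0.045,-0.325,0,0,0,-0.65,5],[0.06,-0.46,0,0,0,-0.92,5],[0.08,-0.61,0,0,0,-1.22,5],[0.1,-0.76,0,0,0,-1.52,5]]]'
python3 -m pendant '[[[0.02,-0.15,0,0,0,-0.3,5],[0.04,-0.3,0,0,0,-0.6,5],[0.06,-0.45,0,0,0,-0.9,5],[0.08,-0.6,0,0,0,-1.2,5],[0.1,-0.75,0,0,0,-1.5,5],[0.12,-0.9,0,0,0,-1.8,5],[0.14,-1.05,0,0,0,-2.1,5],[0.16,-1.2,0,0,0,-2.4,5]]]'
python3 -m pendant '[[[0.02,-0.15,0,0,0,-0.3,5],[0.04,-0.3,0,0,0,-0.6,5],[0.06,-0.45,0,0,0,-0.9,5],[0.08,-0.6,0,0,0,-1.2,5],[0.1,-0.75,0,0,0,-1.5,5],[0.12,-0.9,0,0,0,-1.8,5],[0.14,-1.05,0,0,0,-2.1,5],[0.16,-1.2,0,0,0,-2.4,5]]]'
python3 -c "
from rig import manip
s=manip.sense();print(s['joint_positions'],s['dq'])"
```

```text
t: 16.22
tcp_pos: [0.5058, -0.0043, 0.1348]
orientation: [0.151, 3.138, -0.0]
contact_force: [0.2, 0.4, -2.7]
opening: 0.149
grasp_force: 30.0
t: 16.88
tcp_pos: [0.5098, -0.0341, 0.1348]
orientation: [0.543, 3.094, 0.0]
contact_force: [0.8, 0.7, -1.7]
opening: 0.148
grasp_force: 30.0
t: 17.55
tcp_pos: [0.5137, -0.0641, 0.1348]
orientation: [0.926, 3.002, 0.0]
contact_force: [0.5, -0.1, -2.8]
opening: 0.154
grasp_force: 30.0
[ 0.61294206  0.45022591 -0.6815788   1.95916448  0.37070832  0.85825572
  0.70561482] [ 0.00333894 -0.00764653  0.10017738 -0.02144155 -0.05133716 -0.00625178
 -0.23910527]
```

Tracking well; continuing and ramping down.

```bash

python3 -m pendant '[[[0.02,-0.15,0,0,0,-0.3,5],[0.04,-0.3,0,0,0,-0.6,5],[0.06,-0.45,0,0,0,-0.9,5],[0.08,-0.6,0,0,0,-1.2,5],[0.1,-0.75,0,0,0,-1.5,5],[0.12,-0.9,0,0,0,-1.8,5],[0.14,-1.05,0,0,0,-2.1,5],[0.16,-1.2,0,0,0,-2.4,5]]]'
python3 -m pendant '[[[0.02,-0.15,0,0,0,-0.3,5],[0.04,-0.3,0,0,0,-0.6,5],[0.06,-0.45,0,0,0,-0.9,5],[0.08,-0.6,0,0,0,-1.2,5],[0.1,-0.75,0,0,0,-1.5,5],[0.12,-0.9,0,0,0,-1.8,5],[0.14,-1.05,0,0,0,-2.1,5],[0.16,-1.2,0,0,0,-2.4,5]]]'
python3 -m pendant '[[[0.02,-0.15,0,0,0,-0.3,5],[0.04,-0.3,0,0,0,-0.6,5],[0.06,-0.45,0,0,0,-0.9,5],[0.08,-0.6,0,0,0,-1.2,5],[0.1,-0.75,0,0,0,-1.5,5],[0.12,-0.9,0,0,0,-1.8,5],[0.14,-1.05,0,0,0,-2.1,5],[0.16,-1.2,0,0,0,-2.4,5]]]'
python3 -m pendant '[[[0.02,-0.15,0,0,0,-0.3,5],[0.04,-0.3,0,0,0,-0.6,5],[0.06,-0.45,0,0,0,-0.9,5],[0.08,-0.59,0,0,0,-1.18,5],[0.1,-0.715,0,0,0,-1.43,5],[0.11,-0.825,0,0,0,-1.65,5],[0.12,-0.92,0,0,0,-1.84,5],[0.13,-1,0,0,0,-2,5]]]'
python3 -m pendant '[[[0.01,-0.065,0,0,0,-0.13,5],[0.02,-0.11,0,0,0,-0.22,5],[0.02,-0.145,0,0,0,-0.29,5],[0.02,-0.17,0,0,0,-0.34,5],[0.02,-0.185,0,0,0,-0.37,5],[0.02,-0.19,0,0,0,-0.38,5],[0.02,-0.19,0,0,0,-0.38,5],[0.02,-0.19,0,0,0,-0.38,5]]]'
python3 -m pendant '[[[0,0,0,0,0,0,5],[0,0,0,0,0,0,5],[0,0,0,0,0,0,5],[0,0,0,0,0,0,5],[0,0,0,0,0,0,5],[0,0,0,0,0,0,5],[0,0,0,0,0,0,5],[0,0,0,0,0,0,5]]]'
python3 - <<'E'
from h import *
im=save("side","s6"); b=save("scene","c6")
z=lambda im,x,y:cv2.resize(im[y:y+190,x:x+200,::-1],None,fx=2,fy=2,interpolation=cv2.INTER_CUBIC)
cv2.imwrite("pics/z6.png",np.hstack([z(im,300,90),z(b,160,100)]))
E
```

```text
t: 18.22
tcp_pos: [0.5178, -0.0941, 0.1349]
orientation: [1.295, 2.862, 0.0]
contact_force: [0.8, 0.4, -2.3]
opening: 0.147
grasp_force: 30.0
t: 18.88
tcp_pos: [0.5218, -0.1241, 0.1349]
orientation: [1.644, 2.677, 0.0]
contact_force: [0.5, 0.3, -3.1]
opening: 0.152
grasp_force: 30.0
t: 19.55
tcp_pos: [0.5258, -0.1541, 0.1348]
orientation: [1.966, 2.45, 0.0]
contact_force: [-0.2, 0.5, -2.7]
opening: 0.151
grasp_force: 30.0
t: 20.22
tcp_pos: [0.529, -0.179, 0.1349]
orientation: [2.21, 2.233, -0.0]
contact_force: [0.5, 0.3, -1.9]
opening: 0.148
grasp_force: 30.0
t: 20.88
tcp_pos: [0.5295, -0.1834, 0.1348]
orientation: [2.252, 2.191, 0.0]
contact_force: [0.0, -0.7, -1.9]
opening: 0.151
grasp_force: 30.0
t: 21.55
tcp_pos: [0.5295, -0.1835, 0.1348]
orientation: [2.252, 2.19, 0.0]
contact_force: [0.4, -0.4, -2.6]
opening: 0.154
grasp_force: 30.0
```

View pics/z6.png

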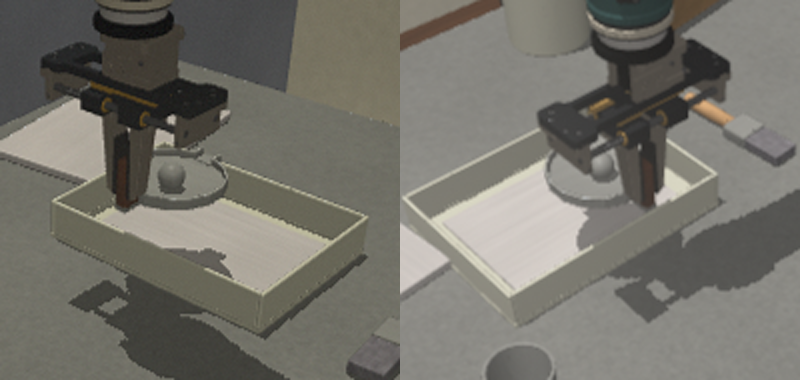

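The ball lies in the middle of the level dish, and the lip is over the tray, pointing to the far side. Settle a little longer and hand in.

```bash

for i in 1; do python3 -m pendant '[[[0,0,0,0,0,0,5],[0,0,0,0,0,0,5],[0,0,0,0,0,0,5],[0,0,0,0,0,0,5],[0,0,0,0,0,0,5],[0,0,0,0,0,0,5],[0,0,0,0,0,0,5],[0,0,0,0,0,0,5]]]'; done
python3 -c "
from rig import manip
print(manip.close_job())"
```

```text
t: 22.32
tcp_pos: [0.5295, -0.1835, 0.1349]
orientation: [2.252, 2.19, -0.0]
contact_force: [-0.4, 0.3, -2.9]
opening: 0.149
grasp_force: 30.0
the job is handed in; nothing more can be done
None
```

I handed the job in at 22.3 s with the 30 mm ball in the middle of the level dish, held by its grip about 50 mm above the tray's rim, lip pointing to the far long side; the hand-in returned no verdict.

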